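# Load the hardware polisher and hold its run lever

### The arm

A 6-joint arm with a two-finger parallel gripper is mounted at the origin on the work surface. World frame = base frame: x ahead of the robot, y to its left, z up, the work surface at z = 0. Lengths are in m, angles in degrees, forces in N, time in s.
With the tool pointing down it reaches from about 0.3 to 0.75 m from the base axis. Payload 8.5 kg.
Tool frame: the origin (TCP) lies midway between the tips of the shut fingers; the grasp point (between the pads) lies 19 mm behind it; z points along the fingers, y is the line along which they close (so a half turn about z gives the same grasp; the last joint's range is limited). The gripper opens to 85 mm and grips with 20 to 120 N. Pads are 22 mm wide; open, the fingers measure 114 mm over their backs; the gripper's body (76 mm by 85 mm) begins 54 mm behind the grasp point. The pads swing forward as they close: fully open they stand 13 mm farther back than shut.
Start: joints at [-85.732, 21.807, 74.336, -0, 83.858, -12.336], TCP at [0.157, -0.527, 0.231] pointing down, gripper open.
Joint ranges: [-178.18, 178.18], [-50.72, 133.34], [12.68, 142.11], [-81.47, 261.47], [9.98, 163.14], [-165.26, 165.26]. Speed limits (degrees/s): [136.94, 136.94, 180, 180, 180, 180].

### API

Orientations are given as a 3x3 rotation matrix whose columns are the frame's x, y, z axes.
In Python, from rig import env, get_image, close_job gives the robot as it stands.
- The arm moves only by the tool step_arm, never from a script. Its argument "targets" is a list of rows, each a list of 2 entries, a list of its own where there are three numbers: the shift along the tool's x, y, z as a fraction of full scale, then the turn, a rotation vector about the tool's x, y, z as a fraction of full scale. In form: [[[x, y, z], [wx, wy, wz]], ...]. A call has 1 to 10 rows; each row is the pose to reach, as a shift and turn from the pose commanded when the call began, along the tool's axes at that moment; what a row does not reach only later rows make up. Full scale, the value 1, is 0.3 m for a shift and 45 degrees for a turn. A row lasts 1/12 s, in which the tool goes at most 41.7 mm and 7.16 degrees, less where a joint would pass 70% of its speed; a pose out of reach is approached as far as the arm can. A call with a number of a shift or a turn outside -1 to 1 is refused whole. A call with a gripper value outside its range is refused whole. "jaw" is the finger opening in mm, from 0 to 85.4, set as the call begins (left out, the last holds). The fingers move at their own pace and stop on an object; "grip_force" is the grip in N (left out, the last holds). Time passes only in rows, so rows that repeat a pose let the fingers close. It gives the time, the measured TCP pose, the force, the opening and the grip force at its end, in the units of the state.
- env.observe(): the state, without advancing time (a new reading comes with each control period).
- get_image(name): name is "scene" or "top"; returns a dict with "img" (420x560x3 uint8, red, green, blue), "z_map" (420x560 float32, m along the optical axis (not along the pixel's ray), 0 where there is no reading), "intrinsics" (3x3 intrinsics, pixels), "rvec" (rotation vector, rad) and "tvec" (3), from world to camera coordinates, as OpenCV has them. Camera axes: x right, y down, z forward; pixel columns grow to the right and rows downward; lengths in m; the calibration is good to about 2 mm. A picture is of the moment at which its call begins.
- close_job(): hands the job in; it is judged then, once.
The state is a dict: "time_s": time; "q": joint angles; "qvel": joint speeds; "joint_efforts": joint torques, N m; "position": TCP position; "tool_rot": TCP orientation; "ft_force": force on the tool from outside, world axes, zero at the start; "wrist_torque": the same for the moment, N m; "grip_width": finger opening in m; "gripper_force": force on a finger pad.
Only numpy, scipy, OpenCV 4.12 (cv2) and the standard library are available. Lean on these libraries where they do the work, as an engineer would, in place of code of your own. Each camera call takes 0.05 s, during which the arm holds its last target. There are 200 camera calls.

### The job

Load the small parts polisher: put the two rectangular buckles in its square basket and the round ring in its round basket. Then push the spring-loaded run lever down until its arm is level and keep it held there, neither raised nor pushed down towards its stop: finish while the robot is still holding the lever level. Leave the glue bottle, the tin and the brush where they are.

Things in the scene. Friction and masses are not known exactly. Their poses are not given: they have to be found in the camera images.
- buckle_a: One of two identical steel belt buckles: rectangular frame 66 (x) x 44 (y) x 8 (z) mm, bars 8 mm wide, thin prong along the middle in x, about 40 to 85 g; lies flat on the bench, any yaw. Origin: centre of its underside; z up. Easily gripped from above across its 44 mm width (y).
- buckle_b: The other steel belt buckle, identical to buckle_a.
- o_ring: Plain steel ring, outside diameter 56, inside diameter 40, 8 mm thick, about 35 to 70 g, lying flat on the bench. Origin: centre of its underside; z up. Easily gripped from above across its outside.
- polisher: Grey parts polisher, fixed to the bench: a deck 150 (x) x 500 (y) mm whose top is 25 mm above the bench, with a motor housing along its far side (top 55 mm above the bench), two open steel baskets standing on it and, near its right end (-y), the run lever. Origin: centre of the deck's underside, at bench height; x points from the robot's side of it to the far side, z up.
- square_basket: Fixed square open steel basket standing on the deck, 130 x 130 mm outside, 40 mm high, walls and floor 4 mm thick. Origin: centre of its underside (25 mm above the bench); x and y along its sides. It may be the left or the middle one.
- round_basket: Fixed round open steel basket standing on the deck, rim outside diameter 132, foot diameter 120, 40 mm high, walls and floor 4 mm. Origin: centre of its underside (25 mm above the bench). It takes whichever of the two places the square one does not.
- run_lever (a joint): Angle of the run lever, rad: 0 = released, its arm sloping up towards the robot 0.5 rad above level; 0.5 = arm level; 0.8 = lower stop. A spring always drives it back to 0. Torque is 0.57 N m at 0 and 1.52 N m at 0.5, so pressing straight down at the grip takes about 5 N to start and about 12 N at level. The hinge axis is along the polisher's y, at (55, -200, 95) mm in the polisher's frame.
- handle: The lever itself: flat steel arm 14 mm wide and 8 mm thick, running from the hinge towards the robot, with a black cross grip at its end, 20 mm in diameter and 70 mm long, parallel to the polisher's y. Origin: on the hinge axis, mid-width. Its own x axis runs along the arm away from the grip, so the grip's axis is at x = -130 mm.
- grip (a point): Centre of the black cross grip, 130 mm from the hinge axis. About 157 mm above the bench when released, 95 mm when level; it also moves about 16 mm horizontally away from the hinge between the two.
- glue_bottle: Bystander: amber glue bottle with a red cap, 52 mm diameter, 130 mm tall, standing to the right. Origin: centre of its underside.
- tin: Bystander: round tin, 84 mm diameter, 60 mm tall, standing to the left. Origin: centre of its underside.
- brush: Bystander: brush lying on the bench near the robot, right of the middle. 200 mm long, 42 mm wide at the head, 20 mm high. Origin: underside, at mid-length; x along it towards the bristles.
Mind the look-alikes: they are no part of the job. Leave any green or yellow look-alike of the buckle_a alone. What is shaped like the o_ring but red is not meant.

How it is judged:
By the outcome, as a careful person would: the job done as asked, in the order asked, and still so for the second after the job is handed in, while the arm keeps its last pose, push and grip.
It also fails if it takes over 72 s, if anything falls off the work surface, if the arm or the gripper's body presses on something with over 40 N, if the wrist force passes 120 N, or if a joint passes its speed limit or range.

## Working session

There is one attempt and no reset: what is moved stays moved. The work goes in short steps, Python scripts to look and compute and a tool call to move; the robot and the scene stay as the last step left them, time stands still between calls to the robot, and variables do not carry over. Pictures are saved under pics/ and viewed, at most 10 in all, crops included, and the job is handed in when it is done.

Besides the shell and the picture viewer there is one more tool, called after "Call:" by a JSON object that holds its "api" and its "payload", one argument or row to a line. step_arm: Moves the arm, as the interface text tells. Its arguments: {"type":"object","properties":{"targets":{"type":"array","items":{"type":"array"}},"jaw":{"type":"number"},"grip_force":{"type":"number"}},"required":["targets"]}

```bash
mkdir -p pics; ls; cat > h.py <<'E'
import numpy as np, cv2
from rig import env, get_image, close_job
def cam(name):
    d=get_image(name); R=cv2.Rodrigues(np.array(d["rvec"],float))[0]; t=np.array(d["tvec"],float).ravel(); return d,R,t,np.array(d["intrinsics"],float)
def ray(c,u,v,z):
    d,R,t,K=c; r=R.T@np.linalg.inv(K)@np.array([u,v,1.]); o=-R.T@t; return o+r*(z-o[2])/r[2]
def cloud(c):
    d,R,t,K=c; Z=d["z_map"]; v,u=np.mgrid[:Z.shape[0],:Z.shape[1]]
    P=np.stack([(u-K[0,2])/K[0,0]*Z,(v-K[1,2])/K[1,1]*Z,Z],-1)
    return (P-t)@R
def proj(c,p):
    d,R,t,K=c; q=K@(R@np.array(p,float)+t); return q[:2]/q[2]
E
python3 - <<'E'
from h import *
for n in("top","scene"):
    c=cam(n); cv2.imwrite(f"pics/{n}0.png",cv2.cvtColor(c[0]["img"],cv2.COLOR_RGB2BGR)); np.savez(f"{n}0.npz",P=cloud(c),img=c[0]["img"])
    print(n,-c[1].T@c[2],c[3].tolist())
print(env.observe())
E
```

```text
pics
top [0.39077689 0.01643125 1.27138301] [[503.700510241093, 0.0, 278.641007330256], [0.0, 503.700510241093, 206.8614898722453], [0.0, 0.0, 1.0]]
scene [ 1.32185344 -0.59186296  1.19972442] [[498.81019938826034, 0.0, 275.74515227626375], [0.0, 498.81019938826034, 205.75528027853937], [0.0, 0.0, 1.0]]
{'time_s': 0.1, 'q': array([-8.57304688e+01,  2.18370644e+01,  7.43782674e+01, -1.00017521e-03,
        8.38577654e+01, -1.23366063e+01]), 'qvel': array([ 0.06903384, -0.12086401, -0.14745345,  0.09254661,  0.03866636,
        0.049415  ]), 'joint_efforts': array([ 5.21494818e-03, -4.49213040e+01, -2.31657135e+01, -1.81899117e-05,
        3.58542566e-03, -2.09635658e-05]), 'position': array([ 0.15715143, -0.52680466,  0.23078675]), 'tool_rot': array([[ 9.58291443e-01,  2.85792752e-01, -1.12288245e-04],
       [ 2.85792659e-01, -9.58290635e-01,  1.27095343e-03],
       [ 2.55624504e-04, -1.25003495e-03, -9.99999186e-01]]), 'ft_force': array([ 0.36559768, -0.22608034,  0.06051266]), 'wrist_torque': array([0.01368496, 0.0031261 , 0.00570626]), 'gripper_force': 0.0, 'grip_width': 0.08567178813694051}
```

View pics/top0.png

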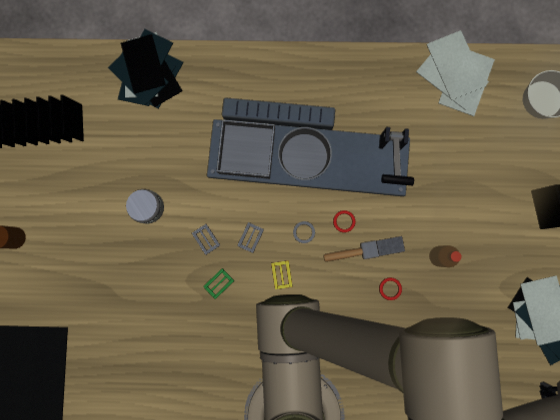

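View pics/scene0.png

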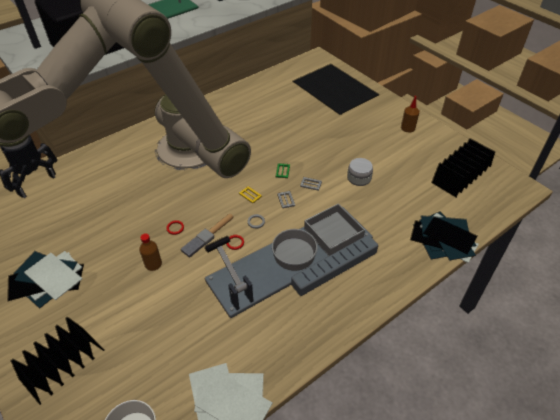

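Top view: the steel buckles are at (206,239) and (251,237), with look-alikes in green (219,284) and yellow (282,275). The steel ring is at (304,232), with red rings at (344,221) and (390,289). The square basket is left at (246,149), the round one is in the middle at (305,154), and the lever grip is at (398,180). I choose the grey steel ones; next I measure them and check in a crop.

```bash
python3 - <<'E'
from h import *
c=cam("top"); img=c[0]["img"]; hsv=cv2.cvtColor(img,cv2.COLOR_RGB2HSV); P=cloud(c)
print("hsv wood",hsv[260,160],"buck",hsv[239,206])
m=(hsv[...,1]<70).astype(np.uint8); 
roi=np.zeros_like(m); roi[215:262,180:322]=1; m*=roi
m=cv2.morphologyEx(m,cv2.MORPH_CLOSE,np.ones((3,3)))
for k in cv2.findContours(m,cv2.RETR_EXTERNAL,cv2.CHAIN_APPROX_NONE)[0]:
    if cv2.contourArea(k)<100: continue
    W=np.array([ray(c,*p[0],0.008)[:2] for p in k],np.float32)*1000
    r=cv2.minAreaRect(W); b=cv2.boxPoints(r)
    e=[b[1]-b[0],b[2]-b[1]]; L=max(e,key=np.linalg.norm)
    print("px",k.mean(0).ravel(),"ctr",np.round(r[0],1),"size",np.round(r[1],1),"long-axis yaw",np.degrees(np.arctan2(L[1],L[0]))%180)
# polisher deck: height band
H=P[...,2]
for nm,lo,hi in(("deck",.018,.032),("rims",.058,.072),("grip",.12,.185)):
    mm=((H>lo)&(H<hi)&(P[...,0]>.3)&(P[...,1]<.3)&(P[...,1]>-.4)&(P[...,0]<.72)).astype(np.uint8)
    n,l,s,ce=cv2.connectedComponentsWithStats(mm)
    for i in range(1,n):
        if s[i,4]>60:
            Q=P[l==i]; r=cv2.minAreaRect((Q[:,:2]*1000).astype(np.float32)); print(nm,s[i,4],"px",ce[i].round(),"rect",np.round(r[0],1),np.round(r[1],1),round(r[2],1),"z",np.median(Q[:,2]).round(4), Q[:,2].max().round(4))
for n_,u,v in(("bottle",445,257),("tin",144,205),("head",390,247)): print(n_,P[v,u])
crop=cv2.resize(img[90:310,170:430],None,fx=3,fy=2.7,interpolation=cv2.INTER_CUBIC)[:600,:800]
cv2.imwrite("pics/crop1.png",cv2.cvtColor(crop,cv2.COLOR_RGB2BGR))
E
```

```text
hsv wood [ 20  97 118] buck [107  18  99]
px [205.26760563 238.84507042] ctr [427.2 229.5] size [66.7 44.5] long-axis yaw 34.988792
px [250.16883117 237.22077922] ctr [433.9 116.8] size [44.9 67.1] long-axis yaw 156.41023
px [303.56451613 231.93548387] ctr [449.3 -16.7] size [55.1 52.6] long-axis yaw 1.0043662
deck 5576 px [328. 162.] rect [640.  -23.7] [498.7 154.2] 85.6 z 0.0248 0.032
deck 1947 px [246. 149.] rect [654.8 131.6] [120.8 118.6] 85.4 z 0.0286 0.032
deck 1431 px [304. 155.] rect [640.9 -14.2] [112.1 112.1] 23.6 z 0.0286 0.032
deck 252 px [404. 158.] rect [ 644.  -263.9] [22.9 99. ] 85.7 z 0.0248 0.0304
deck 226 px [367. 249.] rect [ 407.2 -166.1] [40.4 78.8] 12.5 z 0.0201 0.0258
deck 81 px [335. 256.] rect [392.7 -95.7] [14.6 57.1] 10.0 z 0.0201 0.0238
rims 399 px [245. 147.] rect [650.9 130.6] [130.5 131.1] 85.5 z 0.0641 0.0707
rims 329 px [305. 151.] rect [639.2 -14.5] [129.3 129. ] 0.5 z 0.0641 0.0708
grip 457 px [397. 173.] rect [ 596.9 -220.8] [69.6 86.7] 85.9 z 0.1617 0.1714
grip 102 px [455. 256.] rect [ 396.4 -353.3] [22.4 23. ] 1.0 z 0.1292 0.1341
grip 97 px [291. 296.] rect [302.6  14.7] [71.6  4.8] 89.8 z 0.1524 0.1696
bottle [ 0.39385685 -0.3412511   0.09578157]
tin [0.50534366 0.37407629 0.05708594]
head [ 0.41592571 -0.23058722  0.01680721]
```

View pics/crop1.png

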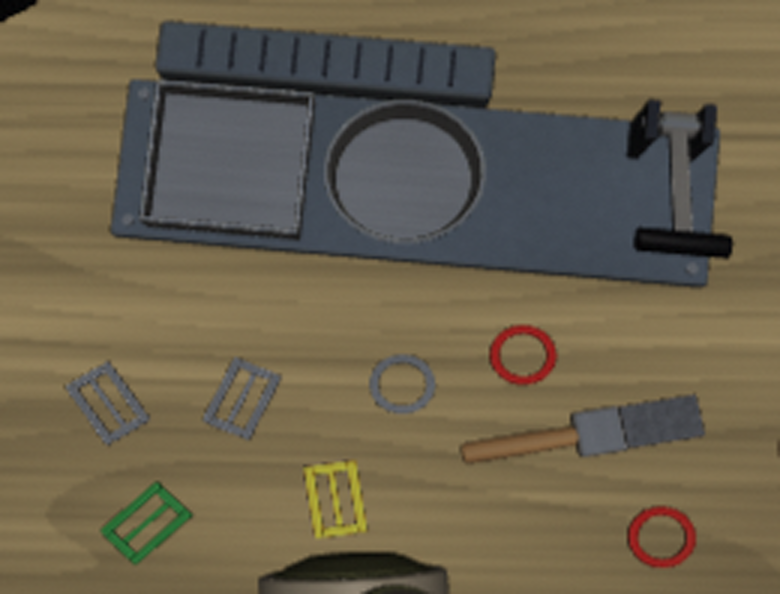

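Crop: both grey buckles, the grey ring and the polisher's parts are confirmed. The green and yellow buckles and the red rings are clearly separate. Sizes check out (66.7x44.5, 67x45, deck 499x154 at z=25, rims at 64). Now I plan the moves.

```bash
cat > plan.py <<'E'
import sys, numpy as np
from h import env
from scipy.spatial.transform import Rotation as Ro
def plan(wps, start=None):
    """wps: (x,y,z mm, psi deg); prints tool-axis shift & turn fractions from each waypoint to the next"""
    if start is None:
        s=env.observe(); R=s["tool_rot"]; p=s["position"]*1000; psi=np.degrees(np.arctan2(R[1,0],R[0,0]))
    else: p=np.array(start[:3],float); psi=start[3]
    for w in wps:
        a=np.radians(psi); L=np.array([[np.cos(a),np.sin(a),0],[np.sin(a),-np.cos(a),0],[0,0,-1]])
        f=np.round(L@(np.array(w[:3])-p)/300,3); t=round(-((w[3]-psi+180)%360-180)/45,3)
        n=max(np.linalg.norm(f)*300/41.7,abs(t)*45/7.16)
        print(w,"shift",f.tolist(),"wz",t,"rows>=%.1f"%n)
        p=p+L.T@(f*300); psi=psi-t*45
E
python3 - <<'E'
from plan import *
plan([(247,-275,231,20),(337,-22,231,28),(427.2,229.5,90,35),(427.2,229.5,0,35),(427.2,229.5,130,35),
(580,165,130,-4.4),(652.5,152.5,110,-4.4),(652.5,152.5,33,-4.4),(652.5,152.5,120,-4.4)],(157,-527,231,16.6))
E
```

```text
(247, -275, 231, 20) shift [0.527, -0.719, 0.0] wz -0.076 rows>=6.4
(337, -22, 231, 28) shift [0.571, -0.69, 0.0] wz -0.177 rows>=6.4
(427.2, 229.5, 90, 35) shift [0.659, -0.599, 0.47] wz -0.156 rows>=7.2
(427.2, 229.5, 0, 35) shift [-0.0, -0.0, 0.3] wz 0.0 rows>=2.2
(427.2, 229.5, 130, 35) shift [-0.0, -0.0, -0.433] wz 0.0 rows>=3.1
(580, 165, 130, -4.4) shift [0.294, 0.468, -0.0] wz 0.876 rows>=5.5
(652.5, 152.5, 110, -4.4) shift [0.244, 0.023, 0.066] wz -0.0 rows>=1.8
(652.5, 152.5, 33, -4.4) shift [0.0, 0.0, 0.257] wz -0.0 rows>=1.8
(652.5, 152.5, 120, -4.4) shift [0.0, 0.0, -0.29] wz -0.0 rows>=2.1
```

Call:
{"api": "step_arm", "payload": {
  "targets": [
    [[0.527,-0.719,0],[0,0,-0.076]],
    [[0.527,-0.719,0],[0,0,-0.076]],
    [[0.527,-0.719,0],[0,0,-0.076]],
    [[0.527,-0.719,0],[0,0,-0.076]],
    [[0.527,-0.719,0],[0,0,-0.076]],
    [[0.527,-0.719,0],[0,0,-0.076]],
    [[0.527,-0.719,0],[0,0,-0.076]],
    [[0.527,-0.719,0],[0,0,-0.076]],
    [[0.527,-0.719,0],[0,0,-0.076]]
  ],
  "jaw": 72
}}

```text
time_s: 0.9
position: [0.2473, -0.2747, 0.2315]
tool_rot: [[0.939, 0.344, 0.0], [0.344, -0.939, -0.001], [-0.0, 0.001, -1.0]]
ft_force: [0.4, -0.3, -0.1]
grip_width: 0.0723
gripper_force: 0.0
```

Call:
{"api": "step_arm", "payload": {
  "targets": [
    [[0.571,-0.69,0],[0,0,-0.177]],
    [[0.571,-0.69,0],[0,0,-0.177]],
    [[0.571,-0.69,0],[0,0,-0.177]],
    [[0.571,-0.69,0],[0,0,-0.177]],
    [[0.571,-0.69,0],[0,0,-0.177]],
    [[0.571,-0.69,0],[0,0,-0.177]],
    [[0.571,-0.69,0],[0,0,-0.177]],
    [[0.571,-0.69,0],[0,0,-0.177]],
    [[0.571,-0.69,0],[0,0,-0.177]]
  ]
}}

```text
time_s: 1.65
position: [0.3377, -0.0222, 0.2312]
tool_rot: [[0.882, 0.471, -0.0], [0.471, -0.882, -0.0], [-0.0, 0.0, -1.0]]
ft_force: [-0.2, -0.1, 0.7]
grip_width: 0.0721
gripper_force: 0.0
```

Call:
{"api": "step_arm", "payload": {
  "targets": [
    [[0.659,-0.599,0.47],[0,0,-0.156]],
    [[0.659,-0.599,0.47],[0,0,-0.156]],
    [[0.659,-0.599,0.47],[0,0,-0.156]],
    [[0.659,-0.599,0.47],[0,0,-0.156]],
    [[0.659,-0.599,0.47],[0,0,-0.156]],
    [[0.659,-0.599,0.47],[0,0,-0.156]],
    [[0.659,-0.599,0.47],[0,0,-0.156]],
    [[0.659,-0.599,0.47],[0,0,-0.156]],
    [[0.659,-0.599,0.47],[0,0,-0.156]],
    [[0.659,-0.599,0.47],[0,0,-0.156]]
  ]
}}

```text
time_s: 2.48
position: [0.4279, 0.228, 0.09]
tool_rot: [[0.82, 0.573, -0.001], [0.573, -0.82, -0.001], [-0.001, -0.0, -1.0]]
ft_force: [0.3, -0.3, 0.4]
grip_width: 0.072
gripper_force: 0.0
```

Call:
{"api": "step_arm", "payload": {
  "targets": [
    [[0,0,0.1],[0,0,0]],
    [[0,0,0.2],[0,0,0]],
    [[0,0,0.25],[0,0,0]],
    [[0,0,0.28],[0,0,0]],
    [[0,0,0.298],[0,0,0]],
    [[0,0,0.298],[0,0,0]],
    [[0,0,0.298],[0,0,0]]
  ]
}}

```text
time_s: 3.07
position: [0.428, 0.229, 0.0019]
tool_rot: [[0.82, 0.573, 0.002], [0.573, -0.82, 0.0], [0.001, 0.001, -1.0]]
ft_force: [0.2, -0.0, 1.0]
grip_width: 0.0721
gripper_force: 0.0
```

Call:
{"api": "step_arm", "payload": {
  "targets": [
    [[0,0,0],[0,0,0]],
    [[0,0,0],[0,0,0]],
    [[0,0,0],[0,0,0]],
    [[0,0,0],[0,0,0]],
    [[0,0,0],[0,0,0]],
    [[0,0,0],[0,0,0]]
  ],
  "jaw": 30,
  "grip_force": 40
}}

```text
time_s: 3.57
position: [0.4277, 0.2295, 0.002]
tool_rot: [[0.819, 0.574, 0.002], [0.574, -0.819, 0.0], [0.002, 0.001, -1.0]]
ft_force: [-1.0, -1.6, 8.4]
grip_width: 0.0425
gripper_force: 39.5
```

Call:
{"api": "step_arm", "payload": {
  "targets": [
    [[0,0,-0.03],[0,0,0]],
    [[0,0,-0.1],[0,0,0]],
    [[0,0,-0.2],[0,0,0]],
    [[0,0,-0.3],[0,0,0]],
    [[0,0,-0.433],[0,0,0]],
    [[0,0,-0.433],[0,0,0]],
    [[0,0,-0.433],[0,0,0]]
  ]
}}

```text
time_s: 4.15
position: [0.428, 0.2298, 0.1332]
tool_rot: [[0.819, 0.574, 0.005], [0.574, -0.819, 0.001], [0.005, 0.002, -1.0]]
ft_force: [0.4, 0.8, -1.4]
grip_width: 0.0422
gripper_force: 41.1
```

Call:
{"api": "step_arm", "payload": {
  "targets": [
    [[0.05,0.08,0],[0,0,0.15]],
    [[0.1,0.156,0],[0,0,0.3]],
    [[0.15,0.235,0],[0,0,0.45]],
    [[0.2,0.31,0],[0,0,0.6]],
    [[0.24,0.39,0],[0,0,0.74]],
    [[0.294,0.468,0],[0,0,0.876]],
    [[0.294,0.468,0],[0,0,0.876]],
    [[0.294,0.468,0],[0,0,0.876]]
  ]
}}

```text
time_s: 4.82
position: [0.5801, 0.1644, 0.1292]
tool_rot: [[0.997, -0.077, -0.003], [-0.077, -0.997, -0.0], [-0.003, 0.0, -1.0]]
ft_force: [-0.3, -0.4, -0.1]
grip_width: 0.0425
gripper_force: 41.0
```

```bash
python3 - <<'E'
from plan import *
s=env.observe(); print(s["position"],s["grip_width"],s["gripper_force"],s["ft_force"])
plan([(652.5,153,110,-4.4),(652.5,153,34,-4.4),(652.5,153,130,-4.4),(540,140,130,-15),(433.9,116.8,70,-23.6),(433.9,116.8,0,-23.6),(433.9,116.8,130,-23.6),(580,115,130,-4.4),(649.2,109.5,110,-4.4),(649.2,109.5,45,-4.4)])
E
```

```text
[0.58009006 0.16443764 0.12917273] 0.04254728478504235 41.04949951171875 [-0.30210167 -0.35204796 -0.11652814]
(652.5, 153, 110, -4.4) shift [0.244, 0.019, 0.064] wz -0.001 rows>=1.8
(652.5, 153, 34, -4.4) shift [-0.0, 0.0, 0.253] wz 0.0 rows>=1.8
(652.5, 153, 130, -4.4) shift [-0.0, 0.0, -0.32] wz 0.0 rows>=2.3
(540, 140, 130, -15) shift [-0.371, 0.072, 0.0] wz 0.236 rows>=2.7
(433.9, 116.8, 70, -23.6) shift [-0.322, 0.167, 0.2] wz 0.191 rows>=3.0
(433.9, 116.8, 0, -23.6) shift [0.0, -0.001, 0.234] wz -0.0 rows>=1.7
(433.9, 116.8, 130, -23.6) shift [0.0, 0.0, -0.434] wz -0.0 rows>=3.1
(580, 115, 130, -4.4) shift [0.449, -0.189, 0.0] wz -0.427 rows>=3.5
(649.2, 109.5, 110, -4.4) shift [0.231, 0.001, 0.067] wz 0.0 rows>=1.7
(649.2, 109.5, 45, -4.4) shift [0.0, -0.0, 0.217] wz 0.0 rows>=1.6
```

Call:
{"api": "step_arm", "payload": {
  "targets": [
    [[0.1,0.01,0.03],[0,0,0]],
    [[0.2,0.016,0.06],[0,0,0]],
    [[0.244,0.019,0.064],[0,0,0]],
    [[0.244,0.019,0.064],[0,0,0]],
    [[0.244,0.019,0.15],[0,0,0]],
    [[0.244,0.019,0.23],[0,0,0]],
    [[0.244,0.019,0.28],[0,0,0]],
    [[0.244,0.019,0.317],[0,0,0]],
    [[0.244,0.019,0.317],[0,0,0]]
  ]
}}

```text
time_s: 5.57
position: [0.6503, 0.1543, 0.0336]
tool_rot: [[0.997, -0.075, -0.005], [-0.075, -0.997, -0.0], [-0.005, 0.001, -1.0]]
ft_force: [-0.2, -0.5, -1.0]
grip_width: 0.0425
gripper_force: 41.0
```

Call:
{"api": "step_arm", "payload": {
  "targets": [
    [[0,0,0],[0,0,0]],
    [[0,0,0],[0,0,0]],
    [[0,0,0],[0,0,0]],
    [[0,0,0],[0,0,0]],
    [[0,0,-0.08],[0,0,0]],
    [[0,0,-0.2],[0,0,0]],
    [[0,0,-0.32],[0,0,0]],
    [[0,0,-0.32],[0,0,0]]
  ],
  "jaw": 49
}}

```text
time_s: 6.23
position: [0.6559, 0.1546, 0.141]
tool_rot: [[0.997, -0.076, 0.016], [-0.076, -0.997, 0.002], [0.015, -0.003, -1.0]]
ft_force: [0.3, 0.3, 1.8]
grip_width: 0.0488
gripper_force: 0.0
```

Call:
{"api": "step_arm", "payload": {
  "targets": [
    [[-0.12,0.024,0],[0,0,0.08]],
    [[-0.24,0.048,0],[0,0,0.16]],
    [[-0.371,0.072,0],[0,0,0.236]],
    [[-0.371,0.072,0],[0,0,0.236]],
    [[-0.371,0.072,0],[0,0,0.236]]
  ],
  "jaw": 72
}}

```text
time_s: 6.65
position: [0.5389, 0.1412, 0.133]
tool_rot: [[0.966, -0.259, 0.001], [-0.259, -0.966, 0.001], [0.001, -0.001, -1.0]]
ft_force: [1.6, -0.3, 0.1]
grip_width: 0.0719
gripper_force: 0.0
```

```bash
python3 - <<'E'
from plan import *
from h import *
c=cam("top"); i=c[0]["img"]; cv2.imwrite("pics/t2.png",cv2.cvtColor(cv2.resize(i[90:260,180:350],None,fx=3,fy=3),cv2.COLOR_RGB2BGR))
s=env.observe(); print(s["position"],s["grip_width"],s["ft_force"],s["time_s"])
plan([(433.9,116.8,70,-23.6),(433.9,116.8,0,-23.6)])
E
```

```text
[0.54084273 0.14113814 0.13318536] 0.07189777993086854 [-0.7037386   0.79461983  0.09589066] 6.7
(433.9, 116.8, 70, -23.6) shift [-0.323, 0.171, 0.211] wz 0.191 rows>=3.0
(433.9, 116.8, 0, -23.6) shift [-0.0, -0.0, 0.233] wz 0.0 rows>=1.7
```

View pics/t2.png

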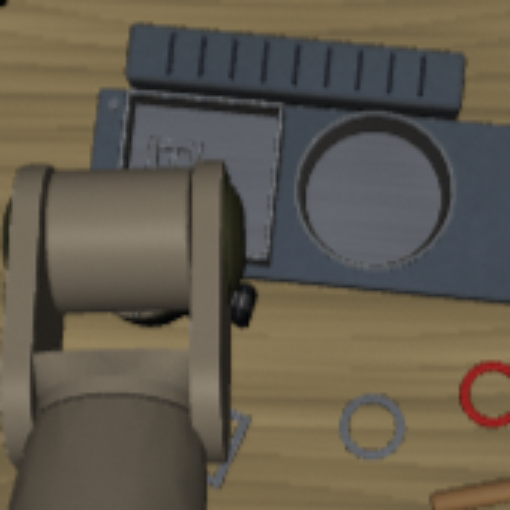

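The buckle is in the basket, its far end visible around (175,150) in the crop. Next is buckle B.

Call:
{"api": "step_arm", "payload": {
  "targets": [
    [[-0.16,0.085,0.1],[0,0,0.1]],
    [[-0.323,0.171,0.2],[0,0,0.191]],
    [[-0.323,0.171,0.2],[0,0,0.191]],
    [[-0.323,0.171,0.2],[0,0,0.191]],
    [[-0.323,0.171,0.2],[0,0,0.191]],
    [[-0.323,0.171,0.2],[0,0,0.191]],
    [[-0.323,0.171,0.2],[0,0,0.191]]
  ]
}}

```text
time_s: 7.28
position: [0.4363, 0.1164, 0.0727]
tool_rot: [[0.916, -0.401, 0.005], [-0.401, -0.916, 0.0], [0.004, -0.002, -1.0]]
ft_force: [0.8, 0.7, -0.0]
grip_width: 0.0718
gripper_force: 0.0
```

```bash
python3 - <<'E'
from plan import *
s=env.observe(); print(s["position"])
plan([(433.9,116.8,1,-23.6)])
E
```

```text
[0.43628675 0.11643883 0.07266961]
(433.9, 116.8, 1, -23.6) shift [-0.008, 0.002, 0.239] wz -0.0 rows>=1.7
```

Call:
{"api": "step_arm", "payload": {
  "targets": [
    [[-0.004,0,0.1],[0,0,0]],
    [[-0.004,0,0.17],[0,0,0]],
    [[-0.004,0,0.21],[0,0,0]],
    [[-0.004,0,0.234],[0,0,0]],
    [[-0.004,0,0.234],[0,0,0]],
    [[-0.004,0,0.234],[0,0,0]]
  ]
}}

```text
time_s: 7.78
position: [0.4333, 0.1169, 0.0019]
tool_rot: [[0.916, -0.401, 0.001], [-0.401, -0.916, 0.0], [0.001, -0.001, -1.0]]
ft_force: [0.3, 0.5, 0.7]
grip_width: 0.0721
gripper_force: 0.0
```

Call:
{"api": "step_arm", "payload": {
  "targets": [
    [[0,0,0],[0,0,0]],
    [[0,0,0],[0,0,0]],
    [[0,0,0],[0,0,0]],
    [[0,0,0],[0,0,0]],
    [[0,0,0],[0,0,0]],
    [[0,0,0],[0,0,0]]
  ],
  "jaw": 30
}}

```text
time_s: 8.28
position: [0.4327, 0.1168, 0.0026]
tool_rot: [[0.916, -0.401, 0.002], [-0.401, -0.916, -0.0], [0.002, -0.001, -1.0]]
ft_force: [-1.6, 0.2, 7.3]
grip_width: 0.0422
gripper_force: 39.5
```

Call:
{"api": "step_arm", "payload": {
  "targets": [
    [[0,0,-0.03],[0,0,0]],
    [[0,0,-0.1],[0,0,0]],
    [[0,0,-0.2],[0,0,0]],
    [[0,0,-0.3],[0,0,0]],
    [[0,0,-0.433],[0,0,0]],
    [[0,0,-0.433],[0,0,0]]
  ]
}}

```text
time_s: 8.78
position: [0.4348, 0.117, 0.1378]
tool_rot: [[0.916, -0.4, 0.012], [-0.4, -0.916, 0.0], [0.011, -0.005, -1.0]]
ft_force: [1.4, 0.4, 0.2]
grip_width: 0.0425
gripper_force: 40.9
```

Call:
{"api": "step_arm", "payload": {
  "targets": [
    [[0.11,-0.047,0],[0,0,-0.107]],
    [[0.22,-0.095,0],[0,0,-0.214]],
    [[0.33,-0.142,0],[0,0,-0.32]],
    [[0.449,-0.189,0],[0,0,-0.427]],
    [[0.449,-0.189,0],[0,0,-0.427]],
    [[0.449,-0.189,0],[0,0,-0.427]],
    [[0.449,-0.189,0],[0,0,-0.427]],
    [[0.449,-0.189,0],[0,0,-0.427]]
  ]
}}

```text
time_s: 9.45
position: [0.5772, 0.1149, 0.1315]
tool_rot: [[0.997, -0.077, -0.001], [-0.077, -0.997, 0.0], [-0.001, 0.0, -1.0]]
ft_force: [0.4, 0.2, -0.3]
grip_width: 0.0423
gripper_force: 40.8
```

```bash
python3 - <<'E'
from plan import *
s=env.observe(); print(s["position"])
plan([(649.2,109.5,110,-4.4),(649.2,109.5,44,-4.4),(649.2,109.5,130,-4.4),(550,50,130,-4.4),(449.3,-16.7,75,-4.4)])
E
```

```text
[0.57719318 0.11493286 0.13150304]
(649.2, 109.5, 110, -4.4) shift [0.241, -0.0, 0.072] wz -0.001 rows>=1.8
(649.2, 109.5, 44, -4.4) shift [-0.0, -0.0, 0.22] wz 0.0 rows>=1.6
(649.2, 109.5, 130, -4.4) shift [-0.0, -0.0, -0.287] wz 0.0 rows>=2.1
(550, 50, 130, -4.4) shift [-0.315, 0.223, 0.0] wz 0.0 rows>=2.8
(449.3, -16.7, 75, -4.4) shift [-0.318, 0.247, 0.183] wz 0.0 rows>=3.2
```

Call:
{"api": "step_arm", "payload": {
  "targets": [
    [[0.1,0,0.04],[0,0,0]],
    [[0.2,0,0.07],[0,0,0]],
    [[0.241,0,0.072],[0,0,0]],
    [[0.241,0,0.072],[0,0,0]],
    [[0.241,0,0.15],[0,0,0]],
    [[0.241,0,0.23],[0,0,0]],
    [[0.241,0,0.27],[0,0,0]],
    [[0.241,0,0.292],[0,0,0]],
    [[0.241,0,0.292],[0,0,0]]
  ]
}}

```text
time_s: 10.2
position: [0.6492, 0.1094, 0.0432]
tool_rot: [[0.997, -0.077, -0.002], [-0.077, -0.997, 0.0], [-0.002, 0.0, -1.0]]
ft_force: [-0.5, -0.5, 0.1]
grip_width: 0.0421
gripper_force: 40.8
```

Call:
{"api": "step_arm", "payload": {
  "targets": [
    [[0,0,0],[0,0,0]],
    [[0,0,0],[0,0,0]],
    [[0,0,0],[0,0,0]],
    [[0,0,0],[0,0,0]],
    [[0,0,-0.08],[0,0,0]],
    [[0,0,-0.2],[0,0,0]],
    [[0,0,-0.287],[0,0,0]],
    [[0,0,-0.287],[0,0,0]]
  ],
  "jaw": 49
}}

```text
time_s: 10.87
position: [0.6527, 0.1093, 0.1367]
tool_rot: [[0.997, -0.077, 0.011], [-0.077, -0.997, -0.0], [0.011, -0.001, -1.0]]
ft_force: [-0.1, -0.3, 1.3]
grip_width: 0.049
gripper_force: 0.0
```

Call:
{"api": "step_arm", "payload": {
  "targets": [
    [[-0.105,0.074,0],[0,0,0]],
    [[-0.21,0.148,0],[0,0,0]],
    [[-0.315,0.223,0],[0,0,0]],
    [[-0.42,0.304,0.05],[0,0,0]],
    [[-0.52,0.38,0.12],[0,0,0]],
    [[-0.633,0.47,0.183],[0,0,0]],
    [[-0.633,0.47,0.183],[0,0,0]],
    [[-0.633,0.47,0.183],[0,0,0]],
    [[-0.633,0.47,0.183],[0,0,0]]
  ],
  "jaw": 78
}}

```text
time_s: 11.62
position: [0.4512, -0.017, 0.0756]
tool_rot: [[0.997, -0.078, 0.002], [-0.078, -0.997, -0.0], [0.002, 0.0, -1.0]]
ft_force: [1.1, -0.5, 0.8]
grip_width: 0.0775
gripper_force: 0.0
```

```bash
python3 - <<'E'
from plan import *
from h import *
c=cam("top"); i=c[0]["img"]; cv2.imwrite("pics/t3.png",cv2.cvtColor(cv2.resize(i[90:260,180:350],None,fx=3,fy=3),cv2.COLOR_RGB2BGR))
s=env.observe(); print(s["position"],s["grip_width"],s["ft_force"],s["time_s"])
plan([(449.3,-16.7,0,-4.4)])
E
```

```text
[ 0.45173955 -0.0167679   0.07577819] 0.07821841731802388 [-0.16713516 -0.43567153 -0.57805617] 11.6667
(449.3, -16.7, 0, -4.4) shift [-0.008, 0.0, 0.253] wz -0.0 rows>=1.8
```

View pics/t3.png

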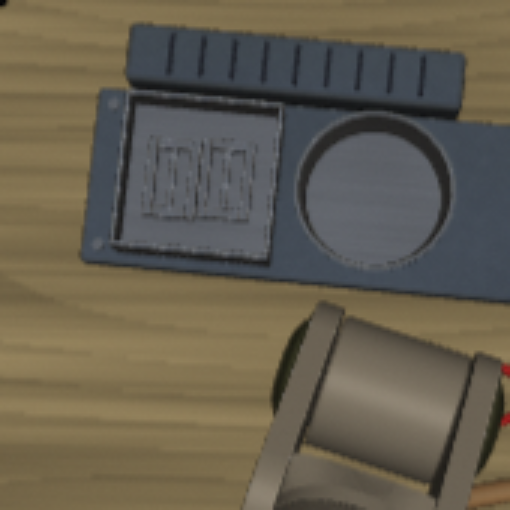

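Both buckles lie side by side in the square basket (crop 170,180 and 228,185). Next is the ring.

Call:
{"api": "step_arm", "payload": {
  "targets": [
    [[-0.004,0,0.1],[0,0,0]],
    [[-0.004,0,0.17],[0,0,0]],
    [[-0.004,0,0.22],[0,0,0]],
    [[-0.004,0,0.253],[0,0,0]],
    [[-0.004,0,0.253],[0,0,0]],
    [[-0.004,0,0.253],[0,0,0]]
  ]
}}

```text
time_s: 12.17
position: [0.4501, -0.0163, -0.0007]
tool_rot: [[0.997, -0.076, 0.001], [-0.076, -0.997, -0.0], [0.001, 0.0, -1.0]]
ft_force: [-0.0, 0.3, 0.5]
grip_width: 0.078
gripper_force: 0.0
```

Call:
{"api": "step_arm", "payload": {
  "targets": [
    [[0,0,0],[0,0,0]],
    [[0,0,0],[0,0,0]],
    [[0,0,0],[0,0,0]],
    [[0,0,0],[0,0,0]],
    [[0,0,0],[0,0,0]]
  ],
  "jaw": 40
}}

```text
time_s: 12.58
position: [0.4498, -0.0166, 0.0007]
tool_rot: [[0.997, -0.077, 0.003], [-0.077, -0.997, -0.001], [0.003, 0.0, -1.0]]
ft_force: [-1.5, 1.9, 12.0]
grip_width: 0.0531
gripper_force: 39.5
```

Call:
{"api": "step_arm", "payload": {
  "targets": [
    [[0,0,-0.03],[0,0,0]],
    [[0,0,-0.1],[0,0,0]],
    [[0,0,-0.2],[0,0,0]],
    [[0,0,-0.3],[0,0,0]],
    [[0,0,-0.433],[0,0,0]],
    [[0,0,-0.433],[0,0,0]],
    [[0,0,-0.433],[0,0,0]]
  ]
}}

```text
time_s: 13.17
position: [0.4498, -0.0168, 0.1311]
tool_rot: [[0.997, -0.077, 0.005], [-0.077, -0.997, -0.002], [0.006, 0.001, -1.0]]
ft_force: [-1.0, 0.1, -0.6]
grip_width: 0.0527
gripper_force: 42.1
```

```bash
python3 - <<'E'
from plan import *
s=env.observe(); print(s["position"],s["grip_width"])
plan([(640,-14.3,115,-4.4),(640,-14.3,32,-4.4),(640,-14.3,130,-4.4)])
E
```

```text
[ 0.44981207 -0.01683731  0.13112521] 0.05273698721189729
(640, -14.3, 115, -4.4) shift [0.631, -0.057, 0.054] wz -0.0 rows>=4.6
(640, -14.3, 32, -4.4) shift [0.0, -0.0, 0.276] wz -0.0 rows>=2.0
(640, -14.3, 130, -4.4) shift [0.0, -0.0, -0.326] wz -0.0 rows>=2.3
```

Call:
{"api": "step_arm", "payload": {
  "targets": [
    [[0.12,-0.011,0.01],[0,0,0]],
    [[0.24,-0.022,0.02],[0,0,0]],
    [[0.36,-0.033,0.03],[0,0,0]],
    [[0.48,-0.044,0.04],[0,0,0]],
    [[0.58,-0.053,0.05],[0,0,0]],
    [[0.631,-0.057,0.054],[0,0,0]],
    [[0.631,-0.057,0.054],[0,0,0]],
    [[0.631,-0.057,0.054],[0,0,0]]
  ]
}}

```text
time_s: 13.83
position: [0.6383, -0.0139, 0.1109]
tool_rot: [[0.997, -0.077, -0.003], [-0.077, -0.997, 0.001], [-0.003, -0.0, -1.0]]
ft_force: [-1.4, -0.3, -0.7]
grip_width: 0.0532
gripper_force: 42.1
```

Call:
{"api": "step_arm", "payload": {
  "targets": [
    [[0,0,0.08],[0,0,0]],
    [[0,0,0.16],[0,0,0]],
    [[0,0,0.22],[0,0,0]],
    [[0,0,0.25],[0,0,0]],
    [[0,0,0.27],[0,0,0]],
    [[0,0,0.27],[0,0,0]]
  ]
}}

```text
time_s: 14.33
position: [0.6381, -0.0141, 0.0312]
tool_rot: [[0.997, -0.077, -0.002], [-0.077, -0.997, 0.0], [-0.002, -0.0, -1.0]]
ft_force: [-0.3, 0.4, -0.2]
grip_width: 0.0531
gripper_force: 42.1
```

Call:
{"api": "step_arm", "payload": {
  "targets": [
    [[0,0,0],[0,0,0]],
    [[0,0,0],[0,0,0]],
    [[0,0,0],[0,0,0]],
    [[0,0,0],[0,0,0]],
    [[0,0,-0.08],[0,0,0]],
    [[0,0,-0.2],[0,0,0]],
    [[0,0,-0.32],[0,0,0]],
    [[0,0,-0.42],[0,0,0]],
    [[0,0,-0.42],[0,0,0]]
  ],
  "jaw": 62
}}

```text
time_s: 15.08
position: [0.6413, -0.0145, 0.1652]
tool_rot: [[0.997, -0.077, 0.012], [-0.077, -0.997, -0.003], [0.012, 0.002, -1.0]]
ft_force: [0.2, 0.0, 1.5]
grip_width: 0.0616
gripper_force: 0.0
```

```bash
python3 - <<'E'
from plan import *
s=env.observe(); print(s["position"],s["grip_width"],s["q"])
Z=np.load("top0.npz"); P=Z["P"].reshape(-1,3)*1000; im=Z["img"].reshape(-1,3).astype(int)
# grip: dark pixels, high
k=(im.sum(1)<120)&(P[:,2]>140)&(P[:,2]<175)&(P[:,0]>520)&(P[:,0]<610)&(P[:,1]<-150)&(P[:,1]>-290); Q=P[k]
print(len(Q),Q.mean(0),Q.min(0),Q.max(0))
E
```

```text
[ 0.64132919 -0.01454444  0.16522823] 0.06159425879715845 [-1.18535661e+01  3.35013632e+01  6.52656583e+01  4.16908441e-04
  8.05248236e+01  8.25449415e+01]
267 [ 561.99384272 -217.05792602  164.76248947] [ 552.11729405 -252.56430333  151.0098481 ] [ 575.33036459 -182.93911893  172.01582762]
```

```bash
python3 - <<'E'
from plan import *
plan([(600,-120,205,-4.4),(565.5,-218.8,205,-4.4)])
E
```

```text
(600, -120, 205, -4.4) shift [-0.11, 0.361, -0.133] wz 0.0 rows>=2.9
(565.5, -218.8, 205, -4.4) shift [-0.09, 0.337, 0.0] wz 0.0 rows>=2.5
```

Call:
{"api": "step_arm", "payload": {
  "targets": [
    [[-0.055,0.17,-0.133],[0,0,0]],
    [[-0.11,0.361,-0.133],[0,0,0]],
    [[-0.15,0.5,-0.133],[0,0,0]],
    [[-0.18,0.62,-0.133],[0,0,0]],
    [[-0.2,0.698,-0.133],[0,0,0]],
    [[-0.2,0.698,-0.133],[0,0,0]],
    [[-0.2,0.698,-0.133],[0,0,0]],
    [[-0.2,0.698,-0.133],[0,0,0]]
  ],
  "jaw": 0
}}

```text
time_s: 15.75
position: [0.5627, -0.219, 0.1976]
tool_rot: [[0.997, -0.079, -0.0], [-0.079, -0.997, 0.0], [-0.0, -0.0, -1.0]]
ft_force: [0.2, 1.6, -0.5]
grip_width: 0.0
gripper_force: 0.0
```

```bash
python3 - <<'E'
from plan import *
from h import *
c=cam("top"); i=c[0]["img"]; cv2.imwrite("pics/t4.png",cv2.cvtColor(cv2.resize(i[90:260,180:430],None,fx=3,fy=3),cv2.COLOR_RGB2BGR))
s=env.observe(); print(s["position"],s["grip_width"],s["ft_force"])
plan([(565.5,-218.8,169,-4.4)])
E
```

```text
[ 0.56305887 -0.21791632  0.19762438] -4.1948990418694776e-05 [ 1.04707327 -0.14803491  0.17068786]
(565.5, -218.8, 169, -4.4) shift [0.008, 0.002, 0.095] wz -0.001 rows>=0.7
```

View pics/t4.png

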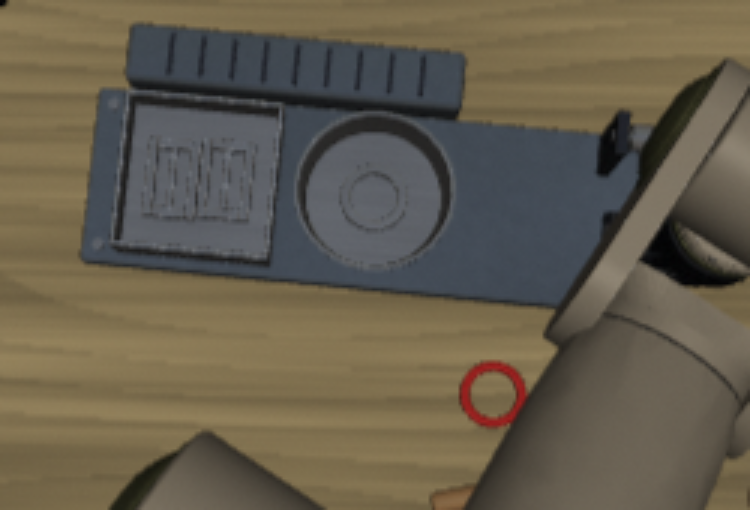

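The ring is in the round basket (375,198), and the gripper is over the lever grip. Now I press along the arc.

Call:
{"api": "step_arm", "payload": {
  "targets": [
    [[0.004,0,0.06],[0,0,0]],
    [[0.002,0,0.1],[0,0,0]],
    [[-0.009,0,0.14],[0,0,0]],
    [[-0.02,0,0.175],[0,0,0]],
    [[-0.03,0,0.21],[0,0,0]],
    [[-0.038,0,0.24],[0,0,0]],
    [[-0.042,0,0.265],[0,0,0]],
    [[-0.045,0,0.285],[0,0,0]],
    [[-0.045,0,0.295],[0,0,0]],
    [[-0.045,0,0.295],[0,0,0]]
  ]
}}

```text
time_s: 16.63
position: [0.5492, -0.2156, 0.1097]
tool_rot: [[0.997, -0.075, -0.002], [-0.075, -0.997, 0.0], [-0.002, 0.0, -1.0]]
ft_force: [-6.2, 1.4, 11.5]
grip_width: -0.0
gripper_force: 5.5
```

```bash
python3 - <<'E'
from plan import *
s=env.observe(); print(s["position"],s["ft_force"],s["wrist_torque"])
plan([(549.5,-217.6,105,-4.4)])
E
```

```text
[ 0.54923955 -0.21558853  0.10965704] [-6.23633127  1.38926479 11.4668854 ] [0.19537676 1.26228485 0.04401686]
(549.5, -217.6, 105, -4.4) shift [0.001, 0.007, 0.016] wz 0.003 rows>=0.1
```

Call:
{"api": "step_arm", "payload": {
  "targets": [
    [[-0.004,0.004,0.008],[0,0,0]],
    [[-0.006,0.006,0.016],[0,0,0]],
    [[-0.006,0.006,0.016],[0,0,0]],
    [[-0.006,0.006,0.016],[0,0,0]],
    [[-0.006,0.006,0.016],[0,0,0]]
  ]
}}

```text
time_s: 17.05
position: [0.5488, -0.2165, 0.1058]
tool_rot: [[0.997, -0.074, 0.002], [-0.074, -0.997, 0.001], [0.002, -0.001, -1.0]]
ft_force: [-0.1, 5.3, 9.9]
grip_width: -0.0002
gripper_force: 5.4
```

```bash
python3 - <<'E'
from h import *
s=env.observe(); print(s["position"],s["ft_force"],s["time_s"])
c=cam("scene"); i=c[0]["img"]; P=cloud(c)*1000
cv2.imwrite("pics/s5.png",cv2.cvtColor(cv2.resize(i[170:330,170:390],None,fx=3.5,fy=3.5,interpolation=cv2.INTER_CUBIC),cv2.COLOR_RGB2BGR))
# arm surface in polisher frame
a=np.radians(-4.4); ex=np.array([np.cos(a),np.sin(a)]); ey=np.array([-np.sin(a),np.cos(a)])
D=P[...,:2]-np.array([640,-24]); X=D@ex; Y=D@ey; Z=P[...,2]
for lo in range(-80,60,10):
    k=(X>lo)&(X<lo+10)&(abs(Y+200)<6)&(Z>60)&(Z<130)
    if k.sum(): print(lo+5,k.sum(),np.median(Z[k]).round(1),Z[k].max().round(1))
print([ (n,proj(c,(*(np.array([640,-24])+x*ex-200*ey)/1000,.095)).round()) for n,x in(("hinge",55),("grip",-75))])
E
```

```text
[ 0.54880611 -0.21646099  0.1058254 ] [-0.07622583  5.28346752  9.8757323 ] 17.05
-65 33 113.5 129.9
-55 13 97.7 102.4
-45 13 97.4 101.7
-35 11 98.2 100.9
-25 10 97.7 99.6
-15 14 99.3 103.3
-5 15 99.5 102.1
5 12 98.9 101.6
15 15 98.9 102.4
25 12 97.8 102.1
35 14 97.8 102.3
45 9 102.6 105.6
55 18 103.5 108.6
[('hinge', array([241., 287.])), ('grip', array([217., 254.]))]
```

View pics/s5.png

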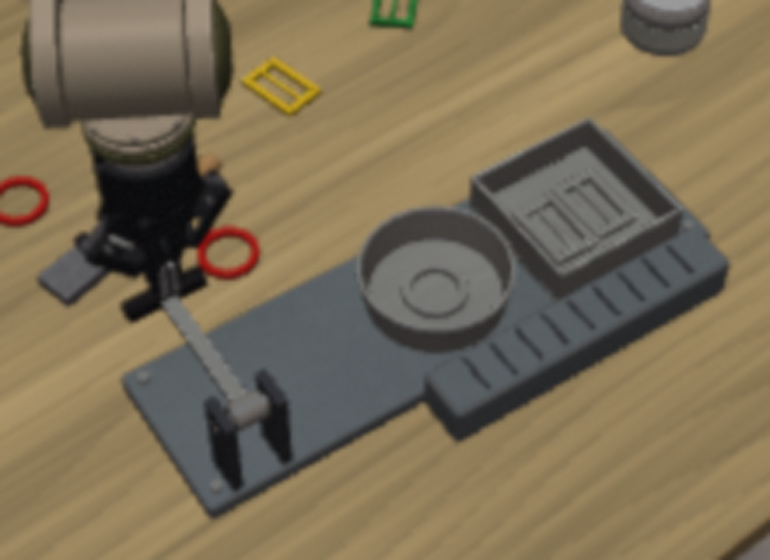

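Call:
{"api": "step_arm", "payload": {
  "targets": [
    [[0,-0.003,0.003],[0,0,0]],
    [[0,-0.005,0.003],[0,0,0]],
    [[0,-0.005,0.003],[0,0,0]],
    [[0,-0.005,0.003],[0,0,0]],
    [[0,-0.005,0.003],[0,0,0]],
    [[0,-0.005,0.003],[0,0,0]]
  ]
}}

```text
time_s: 17.6
position: [0.5488, -0.2162, 0.1052]
tool_rot: [[0.997, -0.075, 0.002], [-0.075, -0.997, -0.002], [0.002, 0.002, -1.0]]
ft_force: [-2.4, 0.4, 10.4]
grip_width: -0.0001
gripper_force: 5.4
```

```bash
python3 - <<'E'
from h import *
a=np.radians(-4.4); ex=np.array([np.cos(a),np.sin(a)]); ey=np.array([-np.sin(a),np.cos(a)])
XX=[];ZZ=[];F=[]
for _ in range(6):
    s=env.observe(); F.append(np.r_[s["position"]*1000,s["ft_force"]])
    P=cloud(cam("scene"))*1000; D=P[...,:2]-np.array([640,-24]); X=D@ex; Y=D@ey; Z=P[...,2]
    k=(X>-55)&(X<38)&(abs(Y+200)<4.5)&(Z>85)&(Z<110); XX.append(X[k]); ZZ.append(Z[k])
X=np.concatenate(XX);Z=np.concatenate(ZZ); print(np.round(F,2)); f=np.polyfit(X,Z,1); print("slope rad",f[0],"z mean",Z.mean(),len(X))
E
```

```text
[[ 5.4882e+02 -2.1623e+02  1.0517e+02 -2.4400e+00  3.8000e-01  1.0390e+01]
 [ 5.4881e+02 -2.1622e+02  1.0516e+02 -1.4000e+00  1.1000e-01  1.1170e+01]
 [ 5.4882e+02 -2.1619e+02  1.0515e+02 -2.3500e+00  1.3000e-01  1.0850e+01]
 [ 5.4883e+02 -2.1623e+02  1.0520e+02 -3.4300e+00  2.1000e-01  1.0650e+01]
 [ 5.4881e+02 -2.1623e+02  1.0519e+02 -2.3500e+00  6.0000e-01  1.1080e+01]
 [ 5.4881e+02 -2.1622e+02  1.0519e+02 -2.4400e+00 -3.1000e-01  1.0520e+01]]
slope rad 0.0014477281801327563 z mean 97.78551847741846 556
```

The arm is level (slope 0.001 rad, tip at 105.2 mm) and steady at about 11 N.

```bash
python3 -c "from rig import close_job; print(close_job())"
```

```text
the job is handed in; nothing more can be done
None
```

I handed the job in at about 18 s: both steel buckles are in the square basket, the steel ring is in the round basket, and the gripper is holding the run lever level (slope about 0.001 rad, about 11 N); I made no contact with the glue bottle, tin, brush or look-alikes.

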